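# Set the carton guide to the packed carton, play taken out

## Task

Set the side guide of the carton jig to the black carton. Wind the crank anticlockwise until the yellow guide stands clearly wider than the carton needs (at least 8 mm to spare), stand the carton upright in the channel between guide and fence, then wind clockwise until the guide just nips the carton firmly against the fence without crushing it; leave the handwheel with its play taken up in the clockwise direction, let go, and leave the other things on the bench alone.

Things in the scene. Friction and masses are not known exactly. Their poses are not given: they have to be found in the camera images.
- jig: Fixed carton jig: aluminium base plate 170 x 360 x 12 mm thick lying on the bench, blue gearbox 90 x 90 x 38 mm on its +y end with the handwheel on top. Origin on the bench 10 mm toward -y from the plate's centre; own x runs along the carton channel, own y from the fence to the handwheel. The channel floor is the plate's top, z = 12 mm.
- fence: Fixed steel fence, 160 mm long (own x), 12 mm thick (own y), 50 mm high, on the base plate, parallel to the jig. Origin at the centre of its underside. Its +y face (6 mm from the origin) carries a white plastic wear strip, which is what the carton bears on; the strip stands 2 to 7 mm proud of the fence, how much differs from case to case and is not measured.
- guide: Moving guide: yellow face plate 160 mm long (own x), 50 mm high, top 63 mm above the bench, parallel to the fence. Origin at the lower middle of the channel face. Its y in the fence's frame is 70 to 86 mm at start, at most 111. The screw moves it 5 mm per radian along the jig's y: anticlockwise from above widens, clockwise closes. The plate is sprung, 30 N per mm.
- wheel_axis (a point): Point on the vertical axis of the handwheel, fixed to the jig, at the height of the middle of the crank grip (90 mm above the bench). The black wheel is 92 mm across, its top 69 mm above the bench.
- crank_grip (a point): Middle of the red crank grip: upright cylinder, 16 mm diameter, 44 mm high (71 to 115 mm above the bench), 34 mm off the wheel axis; spins freely on its pin, so a hand of fixed direction can lead it round. The free screw resists with about 3.2 N along the circle while moving, 2 to 3.2 N when it pauses; each 10 N of squeeze on the carton adds 1.5 N. It locks itself up to 22 N of squeeze.
- wheel (a joint): Lost motion (play) of the handwheel on its screw (rad), anticlockwise positive, -0.30 to +0.30. At +0.30 the wheel drives the screw in the opening direction, at -0.30 in the closing direction; in between the wheel turns with hardly any force and the guide does not move.
- carton: Loose packed carton, black with gold band, about 0.25 kg, 60 mm (own x) by 80 mm (own y) by 90 mm high, origin at the centre of its underside. In the channel its 80 mm lies across (own y along the jig's y, either way round), held by the 60 mm from above. Well nipped at about 10 N; a squeeze under 4 N is loose, over 18 N too tight, and above 25 N it is crushed.
- tub: Bystander: open white plastic tub 90 x 150 x 70 mm, loose. Leave alone. Origin at the centre of its underside.
- calculator: Bystander: black desk calculator 75 x 130 x 14 mm, loose. Leave alone. Origin at the centre of its underside.
- tape_roll: Bystander: brown roll of tape lying flat, 70 mm across, 40 mm high, loose. Leave alone. Origin at the centre of its underside.
There are look-alikes about, which are no part of the job. Of the things that look like the carton, take the one that is farthest from the robot's base at the start.

How it is judged:
On the way, in this order (a step that is already met when the one before it is completed fails the run):
1. the guide is wound out past the carton's width, at least 89 mm from the bare fence face, while the carton is still outside the channel (y of guide in the frame of fence above 0.095 m and horizontal distance between carton and guide above 0.1 m), for 0.2 s.
2. the carton stands upright on the channel floor between fence and guide, let go, the guide still at least 87 mm from the bare fence face (y of carton in the frame of fence between 0.045 and 0.072 m and x of carton in the frame of fence between -0.04 and 0.04 m and z of carton in the frame of fence below 0.003 m and angle between carton's own z axis and vertical below 0.08 rad and contact force between the fingers and carton below 0.1 N and y of guide in the frame of fence above 0.093 m), for 0.2 s.
At the end, for the whole second after the job is handed in: The carton stands upright and square on the channel floor (within 0.06 rad, within 50 mm of the fence's middle), between guide and fence, the guide pressing on it with 4 to 18 N, the handwheel's play lies on the closing side (joint wheel below -0.15 rad), all at rest (contact force between guide and carton between 4 and 18 N and x of carton in the frame of fence between -0.05 and 0.05 m and z of carton in the frame of fence below 0.003 m and angle between carton's own z axis and vertical below 0.05 rad and angle between the y axis of carton and the y axis of fence, either way round below 0.06 rad and value of joint wheel below -0.15 rad and linear speed of carton below 0.01 m/s and y of carton in the frame of fence above 0.045 m); the robot touches nothing.
It fails at once if the carton is crushed: more than 25 N from the guide (contact force between guide and carton above 25 N).
It fails at once if a bystander is moved by more than 15 mm (distance of any of tub, calculator, tape_roll from where it was at the start of the episode above 0.015 m).
It also fails if it takes over 72 s, if anything falls off the work surface, if the arm or the gripper's body presses on something with over 40 N, if the wrist force passes 120 N, or if a joint passes its speed limit or range.

## Robot

A 6-joint arm with a two-finger parallel gripper is mounted at the origin on the work surface. World frame = base frame: x ahead of the robot, y to its left, z up, the work surface at z = 0. Lengths are in m, angles in rad, forces in N, time in s.
With the tool pointing down it reaches from about 0.25 to 0.775 m from the base axis. Payload 4 kg.
Tool frame: the origin (TCP) lies between the finger pads; the fingertips stand 14 mm ahead of it and the grasp point (between the pads) lies 5 mm behind it (tip_reach is the distance from the TCP to the fingertips, in m); z points along the fingers, y is the line along which they close (so a half turn about z gives the same grasp; the last joint's range is limited). The gripper opens to 94 mm and grips with 3 to 60 N. Pads are 16 mm wide; open, the fingers measure 119 mm over their backs; the gripper's body (75 mm by 177 mm) begins 78 mm behind the grasp point.
Start: joints at [-1.389, 0.087, 1.371, -0, 1.684, -0.103], TCP at [0.155, -0.528, 0.196] pointing down, gripper open.
Joint ranges: [-3.1, 3.1], [-0.76, 2.03], [0.27, 2.55], [-1.08, 4.22], [0.17, 2.65], [-2.57, 2.57]. Speed limits (rad/s): [2.79, 2.79, 3.14, 3.14, 3.14, 3.14].

## Interface

Orientations are given as [roll, pitch, yaw] about the fixed x, y, z axes, in that order (R = Rz(yaw) Ry(pitch) Rx(roll)).
In Python, from bench import * gives the robot as it stands. The module is installed in compiled form; this text tells all that it offers.
- The arm moves only by the tool servo_tool, never from a script. Its argument "targets" is a list of rows, each a list of 4 numbers: the shift along the tool's x, y, z in cm, then the turn about the tool's z in degrees. A call has 1 to 8 rows; each row is the pose to reach, as a shift and turn from the pose commanded when the call began, along the tool's axes at that moment; what a row does not reach only later rows make up. A row lasts 1/8 s, in which the tool goes at most 62.5 mm and 10.7 degrees, less where a joint would pass 70% of its speed; a pose out of reach is approached as far as the arm can. A call with a gripper value outside its range is refused whole. "claw" is the closure in counts, from 0 (fully open) to 255 (shut), set as the call begins (left out, the last holds). The fingers move at their own pace and stop on an object; the grip force is fixed at half the most. Time passes only in rows, so rows that repeat a pose let the fingers close. It gives the time, the measured TCP pose, the force, the opening and the grip force at its end, in the units of the state.
- get_obs(): the state, without advancing time (a new reading comes with each control period).
- snapshot(name): name is "scene" or "top"; returns the picture (480x640x3 uint8, blue, green, red); there is no depth.
- camera_model(name): a dict with "camera_matrix" (3x3 intrinsics, pixels), "k1" (the pictures are not rectified: a ray, as slopes to the right and down, at radius r is drawn at 1 + k1 r^2 times it, then the intrinsics apply), "camera_from_world" (4x4, takes a point from world to camera coordinates). Camera axes: x right, y up, looking along -z (the intrinsics and any distortion apply to the point x, -y, -z); pixel columns grow to the right and rows downward; lengths in m; the calibration is good to about 2 mm. A picture is of the moment at which its call begins. camera_model takes no time and is no camera call.
- close_job(): hands the job in; it is judged then, once.
The state is a dict: "time": time; "joint_positions": joint angles; "qvel": joint speeds; "joint_torque": joint torques, N m; "tool_pos": TCP position; "ee_rot": TCP orientation; "wrist_force": force on the tool from outside, world axes, zero at the start; "wrist_torque": the same for the moment, N m; "width": finger opening in m; "finger_force": force on a finger pad.
Only numpy, scipy, OpenCV 4.12 (cv2) and the standard library are available. Lean on these libraries where they do the work, as an engineer would, in place of code of your own. Each camera call takes 0.05 s, during which the arm holds its last target. There are 200 camera calls.

## Working session

There is one attempt and no reset: what is moved stays moved. The work goes in short steps, Python scripts to look and compute and a tool call to move; the robot and the scene stay as the last step left them, time stands still between calls to the robot, and variables do not carry over. Pictures are saved under pics/ and viewed, at most 10 in all, crops included, and the job is handed in when it is done.

Besides the shell and the picture viewer there is one more tool, called after "Emit:" as name(argument=value, ...), one argument or row to a line, values as JSON. servo_tool: Moves the arm, as the interface text tells. Its arguments: {"type":"object","properties":{"targets":{"type":"array"},"claw":{"type":"number"}},"required":["targets"]}

```bash
mkdir -p pics; cat > h.py <<'E'
from bench import *
import numpy as np, cv2
def ray(n,u,v):
    c=camera_model(n);K=np.array(c["camera_matrix"]);T=np.array(c["camera_from_world"])
    x=(u-K[0,2])/K[0,0];y=(v-K[1,2])/K[1,1];k=c["k1"];a,b=x,y
    for _ in range(30):
        s=1+k*(a*a+b*b);a,b=x/s,y/s
    R=T[:3,:3];o=-R.T@T[:3,3];return o,R.T@np.array([a,-b,-1.])
def onz(n,u,v,z):
    o,d=ray(n,u,v);return o+d*(z-o[2])/d[2]
def proj(n,p):
    c=camera_model(n);K=np.array(c["camera_matrix"]);T=np.array(c["camera_from_world"])
    q=T[:3,:3]@np.array(p)+T[:3,3];a,b=q[0]/-q[2],-q[1]/-q[2];s=1+c["k1"]*(a*a+b*b)
    return np.array([K[0,0]*a*s+K[0,2],K[1,1]*b*s+K[1,2]])
E
python3 - <<'E'
from h import *
for n in("top","scene"):
    cv2.imwrite(f"pics/{n}0.png",snapshot(n))
    c=camera_model(n);T=np.array(c["camera_from_world"]);print(n,-T[:3,:3].T@T[:3,3],c["k1"],c["camera_matrix"][0][0])
o=get_obs();print(o)
E
```

```text
top [ 0.34057879 -0.04411248  0.89359121] -0.04161218133380294 433.854835418669
scene [ 1.32679654 -0.2270954   0.9331056 ] -0.05946733427609761 522.8304687238965
{'time': 0.1, 'joint_positions': array([-1.38913194e+00,  8.78700637e-02,  1.37207585e+00, -1.63695584e-06,
        1.68361376e+00, -1.03090376e-01]), 'qvel': array([ 0.00106672, -0.0003612 , -0.00366789, -0.00193817, -0.00136525,
        0.00063798]), 'joint_torque': array([ 2.77816325e-03, -3.41248512e+01, -3.03303838e+01,  7.18632806e-02,
        3.04062758e-02, -8.81608753e-05]), 'tool_pos': array([ 0.15441458, -0.52734736,  0.19514111]), 'ee_rot': array([-3.13963590e+00, -2.00803891e-04,  2.84754384e-01]), 'wrist_force': array([-0.14905846, -0.40875477, -0.58179941]), 'wrist_torque': array([-0.02855124,  0.02611527, -0.00430367]), 'finger_force': 0.0, 'width': 0.09404321410176371}
```

View pics/top0.png

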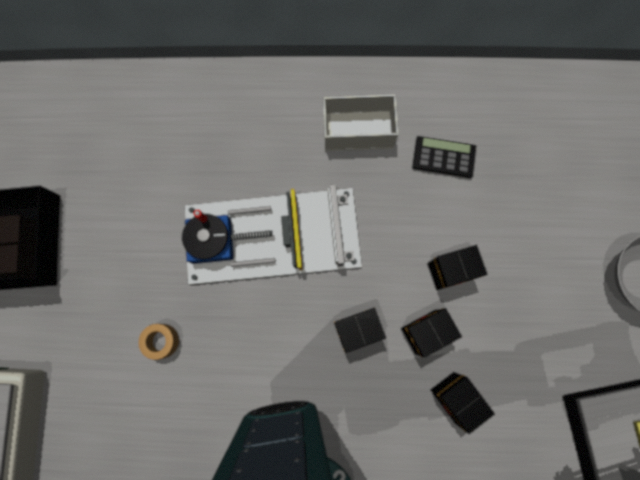

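View pics/scene0.png

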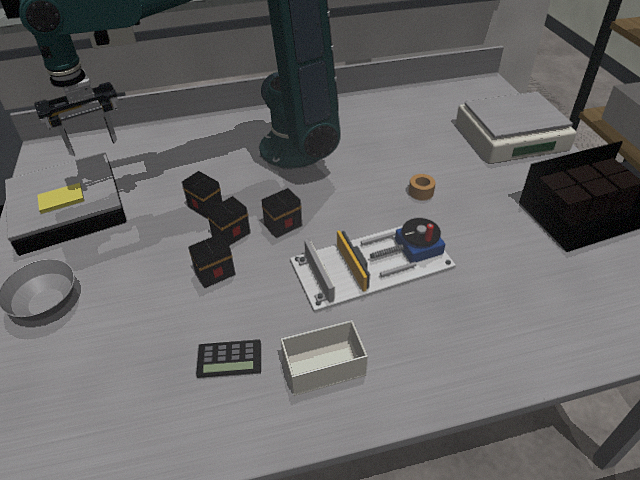

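The scene has four carton look-alikes. In the top view they are at (458,266), (432,332), (360,330) and (463,402). The handwheel is at (205,236), the guide at (296,230) and the fence at (338,225). I'll zoom in and compute the distances.

```bash
python3 - <<'E'
from h import *
im=cv2.imread("pics/top0.png")
for p in((458,266),(432,332),(360,330),(463,402)):
    q=onz("top",*p,.08);print(p,q.round(3),np.hypot(*q[:2]).round(3))
a=cv2.resize(im[230:350,330:490],None,fx=5,fy=5,interpolation=cv2.INTER_CUBIC)
a=cv2.convertScaleAbs(a,alpha=2.2,beta=20)
cv2.imwrite("pics/c1.png",a)
b=cv2.resize(im[180:290,175:365],None,fx=4.2,fy=4.2,interpolation=cv2.INTER_CUBIC)
cv2.imwrite("pics/j1.png",b)
hsv=cv2.cvtColor(im,cv2.COLOR_BGR2HSV)
y=cv2.inRange(hsv,(20,120,80),(35,255,255));y[:, :270]=0;y[:,330:]=0
n=np.argwhere(y);print("yellow",cv2.minAreaRect(n[:,::-1].astype(np.float32)))
w=cv2.inRange(hsv,(0,0,0),(180,255,60))[200:275,175:240]
cs=max(cv2.findContours(w,0,2)[0],key=cv2.contourArea);print("wheel",cv2.minEnclosingCircle(cs),cv2.fitEllipse(cs))
r=cv2.inRange(hsv,(0,120,60),(8,255,255))|cv2.inRange(hsv,(172,120,60),(180,255,255))
n=np.argwhere(r[195:230,185:225]);print("red",n.mean(0)[::-1]+[185,195],len(n))
E
```

```text
(458, 266) [ 0.457 -0.282  0.08 ] 0.537
(432, 332) [ 0.334 -0.23   0.08 ] 0.406
(360, 330) [ 0.335 -0.099  0.08 ] 0.35
(463, 402) [ 0.212 -0.283  0.08 ] 0.353
yellow ((295.5081787109375, 228.59014892578125), (79.49039459228516, 5.613216400146484), 84.80557250976562)
wheel ((34.818180084228516, 40.09090805053711), 28.509197235107422) ((33.86126708984375, 39.36766052246094), (46.78404998779297, 53.72355270385742), 109.28333282470703)
red [198.92307692 215.82051282] 39
```

View pics/c1.png

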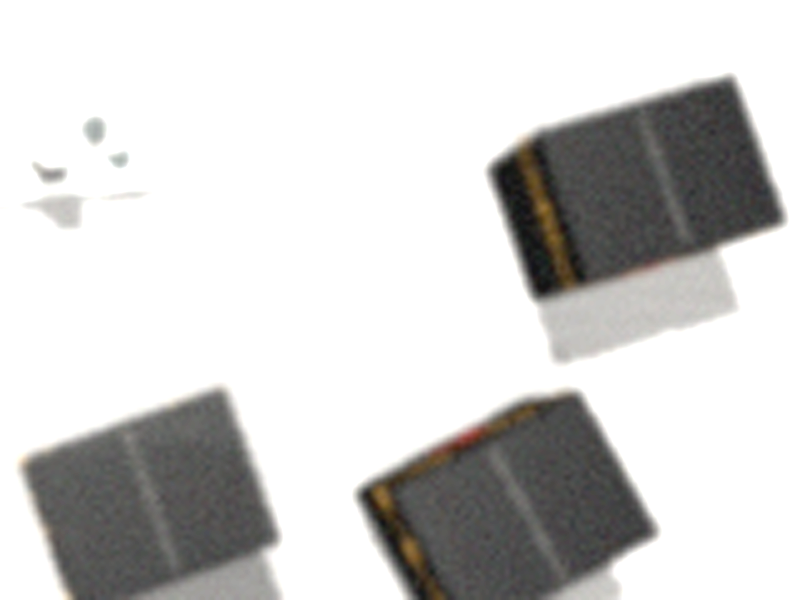

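View pics/j1.png

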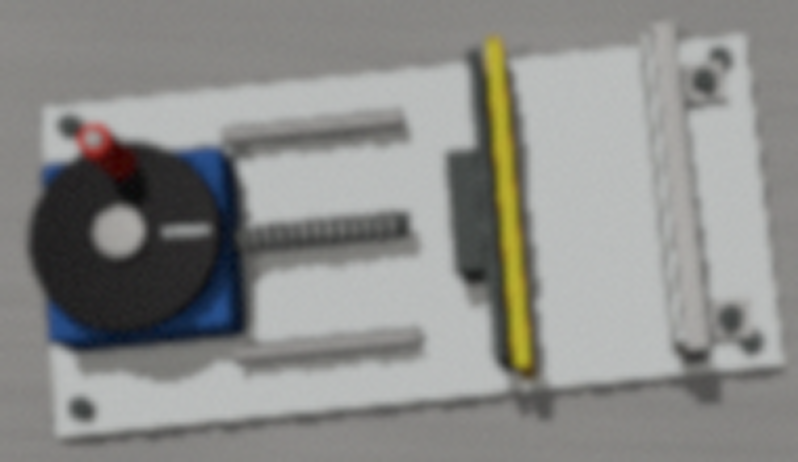

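The chosen carton is (458,266), the farthest at 0.537 m. The crop shows its top-face corners at about (540,132), (733,77), (783,220) and (580,285) in crop pixels. In the jig crop, the plate corners are at (42,105), (745,35), (783,367) and (57,437), the wheel centre at (124,237) and the grip top at (93,140).

```bash
python3 - <<'E'
from h import *
def f(p,s,o,z): return onz("top",(p[0]+.5)/s-.5+o[0],(p[1]+.5)/s-.5+o[1],z)[:2]
C=np.array([f(p,5,(330,230),.09) for p in((540,132),(733,77),(783,220),(580,285))])
print("carton",C.round(4).tolist(),C.mean(0).round(4))
e=C[0]-C[1]+C[3]-C[2];print("yaw of 80 axis",np.degrees(np.arctan2(e[1],e[0])),np.linalg.norm(e)/2,np.linalg.norm(C[0]-C[3]))
o=(175,180)
P=np.array([f(p,4.2,o,.012) for p in((42,105),(745,35),(783,367),(57,437))])
print("plate",P.round(4).tolist(),P.mean(0).round(4))
e=P[0]-P[1]+P[3]-P[2];y=e/np.linalg.norm(e);x=np.array([y[1],-y[0]]);print("jig y",y,np.degrees(np.arctan2(y[1],y[0])),np.linalg.norm(e)/2)
J=P.mean(0)-.01*y
for n,p,z in(("wheel",(124,237),.069),("hub",(120,231),.072),("grip",(93,140),.115),("guideA",(500,38),.063),("guideB",(527,368),.063),("fenceA+y",(643,30),.062),("fenceB+y",(682,350),.062),("fenceA-y",(672,25),.062),("fenceB-y",(707,350),.062)):
    q=f(p,4.2,o,z);d=q-J;print(n,q.round(4),"jig",(d@x).round(4),(d@y).round(4))
E
```

```text
carton [[0.4738, -0.2418], [0.4958, -0.3146], [0.4422, -0.3306], [0.417, -0.2548]] [ 0.4572 -0.2855]
yaw of 80 axis 107.64530539878909 0.07795410030144523 0.058291702021792464
plate [[0.5891, 0.2713], [0.6298, -0.0853], [0.4614, -0.1047], [0.4204, 0.2503]] [0.5252 0.0829]
jig y [-0.11412069  0.99346689] 96.55291039922984 0.35813880276501564
wheel [0.5095 0.2066] jig -0.0015 0.1347
hub [0.5117 0.2078] jig 0.0008 0.1356
grip [0.5441 0.2099] jig 0.0333 0.134
guideA [0.6103 0.0337] jig 0.0789 -0.0485
guideB [0.4519 0.0162] jig -0.0804 -0.0479
fenceA+y [ 0.6154 -0.0344] jig 0.0762 -0.1168
fenceB+y [ 0.4617 -0.0549] jig -0.0788 -0.1196
fenceA-y [ 0.618  -0.0482] jig 0.0772 -0.1308
fenceB-y [ 0.4619 -0.0664] jig -0.08 -0.1311
```

Emit:
servo_tool(
  targets=[
    [3.6,-3.7,0,-10],
    [7.2,-7.5,0,-20],
    [10.9,-11.2,0,-30],
    [14.5,-15,0,-40],
    [18.1,-18.7,0,-50],
    [21.8,-22.4,0,-60],
    [25.4,-26.2,0,-70],
    [29,-30,0,-80.3],
  ],
  claw=0,
)

```text
time: 1.1
tool_pos: [0.3488, -0.1568, 0.1958]
ee_rot: [-3.142, -0.0, 1.692]
wrist_force: [0.6, 0.2, -0.4]
width: 0.0939
finger_force: 0.0
```

```bash
cat >> h.py <<'E'
def rel(p):
    o=get_obs();r=o["ee_rot"];c,s=np.cos(r[2]),np.sin(r[2]);d=np.array(p)-o["tool_pos"]
    return (np.array([d[0]*c+d[1]*s,d[0]*s-d[1]*c,-d[2]])*100).round(2)
E
python3 -c "
from h import *
o=get_obs();print(o['tool_pos'],np.degrees(o['ee_rot']),rel((.544,.210,.2)))"
```

```text
[ 0.3488373  -0.15678425  0.19582309] [-1.79999610e+02 -7.12271047e-04  9.69349475e+01] [34.05 23.8  -0.42]
```

Emit:
servo_tool(
  targets=[
    [4.2,3,0,0],
    [8.5,6,0,0],
    [12.8,8.9,0,0],
    [17,11.9,0,0],
    [21.3,14.9,0,0],
    [25.5,17.8,0,0],
    [29.8,20.8,0,0],
    [34,23.8,0,0],
  ],
)

```text
time: 2.1
tool_pos: [0.5461, 0.2083, 0.1955]
ee_rot: [-3.141, 0.0, 1.687]
wrist_force: [0.1, -0.4, -0.0]
width: 0.0939
finger_force: 0.0
```

```bash
python3 - <<'E'
from h import *
im=cv2.imread("pics/scene0.png");hsv=cv2.cvtColor(im,cv2.COLOR_BGR2HSV)
r=(cv2.inRange(hsv,(0,120,60),(8,255,255))|cv2.inRange(hsv,(172,120,60),(180,255,255)))[210:255,400:450]
n=np.argwhere(r);m=n[:,::-1]+[400,210];print(m.min(0),m.max(0),m.mean(0))
for z in(.071,.09,.115): print(z,proj("scene",(.544,.21,z)),proj("top",(.544,.21,z)))
print(onz("scene",*m.mean(0),.093))
w=cv2.inRange(hsv,(0,0,0),(180,255,60))[205:260,385:455]
cs=max(cv2.findContours(w,0,2)[0],key=cv2.contourArea);(c,ax,an)=cv2.fitEllipse(cs);print(c,ax)
print("axis",onz("scene",c[0]+385,c[1]+205,.069))
print(rel((.544,.21,.2)))
E
```

```text
[426 223] [433 241] [429.24675325 231.67532468]
0.071 [427.01530561 238.28845875] [203.39741897 218.71617825]
0.09 [428.03158325 232.44728138] [200.58683792 216.32117438]
0.115 [429.40024305 224.56536989] [196.69488854 213.00396374]
[0.54513213 0.21213605 0.093     ]
(35.62818145751953, 27.061967849731445) (27.463544845581055, 37.913909912109375)
axis [0.51871744 0.20445871 0.069     ]
[ 0.19 -0.19 -0.45]
```

Emit:
servo_tool(
  targets=[
    [0.3,-0.1,4,0],
    [0.3,-0.1,8,0],
    [0.3,-0.1,9.9,0],
    [0.3,-0.1,9.9,0],
  ],
)

```text
time: 2.6
tool_pos: [0.5433, 0.2091, 0.0954]
ee_rot: [-3.138, 0.001, 1.686]
wrist_force: [-0.6, -0.7, -0.7]
width: 0.0938
finger_force: 0.0
```

Emit:
servo_tool(
  targets=[
    [0,0,0,0],
    [0,0,0,0],
    [0,0,0,0],
    [0,0,0,0],
  ],
  claw=200,
)

```text
time: 3.1
tool_pos: [0.5447, 0.2096, 0.0978]
ee_rot: [3.141, -0.0, 1.686]
wrist_force: [0.1, 0.6, -0.2]
width: 0.0576
finger_force: 0.0
```

Emit:
servo_tool(
  targets=[
    [0,0,0,0],
    [0,0,0,0],
    [0,0,0,0],
    [0,0,0,0],
    [0,0,0,0],
    [0,0,0,0],
  ],
  claw=255,
)

```text
time: 3.85
tool_pos: [0.5458, 0.2097, 0.0976]
ee_rot: [3.138, -0.0, 1.686]
wrist_force: [5.0, 0.9, -1.3]
width: 0.0147
finger_force: 30.0
```

Emit:
servo_tool(
  targets=[
    [1.16,-0.06,0,0],
    [2.19,-0.65,0,0],
    [2.94,-1.55,0,0],
    [3.35,-2.66,0,0],
    [3.35,-3.84,0,0],
    [2.94,-4.95,0,0],
    [2.19,-5.85,0,0],
    [1.16,-6.44,0,0],
  ],
)

```text
time: 4.85
tool_pos: [0.4787, 0.213, 0.097]
ee_rot: [3.141, -0.0, 1.686]
wrist_force: [4.0, 2.5, -3.0]
width: 0.0144
finger_force: 30.0
```

```bash
python3 -c "
from h import *
o=get_obs();print(o['tool_pos'],o['wrist_force'],o['width'],o['finger_force'])
d=o['tool_pos'][:2]-[.511,.207];print(np.hypot(*d),np.degrees(np.arctan2(d[1],d[0]))-6.55)"
```

```text
[0.47867863 0.21302642 0.0970457 ] [ 3.99540553  2.54097423 -2.99589204] 0.01441489674447237 29.990731179714203
0.03287839065136184 162.8883041916546
```

Emit:
servo_tool(
  targets=[
    [-1.16,-0.1,0,0],
    [-2.32,0.1,0,0],
    [-3.35,0.69,0,0],
    [-4.1,1.6,0,0],
    [-4.51,2.7,0,0],
    [-4.51,3.89,0,0],
    [-4.1,5,0,0],
    [-3.35,5.9,0,0],
  ],
)

```text
time: 5.85
tool_pos: [0.5394, 0.1854, 0.0967]
ee_rot: [-3.134, 0.002, 1.685]
wrist_force: [-6.2, 0.3, 3.9]
width: 0.0149
finger_force: 30.0
```

```bash
python3 - <<'E'
from h import *
o=get_obs();print(o['tool_pos'],o['wrist_force'],o['width'],o['finger_force'])
im=snapshot("top");cv2.imwrite("pics/t2.png",im)
cv2.imwrite("pics/j2.png",cv2.resize(im[180:290,175:365],None,fx=4.2,fy=4.2,interpolation=cv2.INTER_CUBIC))
E
```

```text
[0.5394474  0.18543126 0.09674891] [-6.21581516  0.34315344  3.85164962] 0.014931790877058898 30.013778507709503
```

View pics/j2.png

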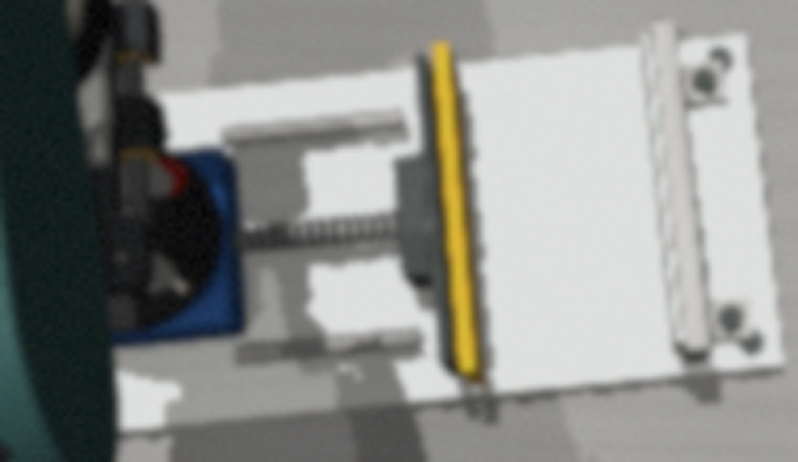

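The guide moved from crop column 500 to 447, about 25 mm, so it is at about 102 mm in the fence frame. That is wide enough. Next I'll release the grip, lift, and go to the carton.

Emit:
servo_tool(
  targets=[
    [0,0,0,0],
    [0,0,0,0],
    [0,0,-2,0],
    [0,0,-6,0],
    [0,0,-10,0],
    [0,0,-12,0],
  ],
  claw=0,
)

```text
time: 6.65
tool_pos: [0.5428, 0.1867, 0.2203]
ee_rot: [3.136, 0.0, 1.686]
wrist_force: [0.4, 0.5, -0.6]
width: 0.0714
finger_force: 0.0
```

```bash
python3 -c "
from h import *
o=get_obs();print(o['tool_pos'],np.degrees(o['ee_rot']),o['width'],rel((.4572,-.2855,.21)))"
```

```text
[0.5428097  0.1866558  0.22031524] [1.79699625e+02 2.80115155e-02 9.65774098e+01] 0.07141048688839632 [-45.92 -13.91   1.03]
```

Emit:
servo_tool(
  targets=[
    [-5.7,-1.7,0.2,-2],
    [-11.5,-3.5,0.4,-4],
    [-17.2,-5.2,0.6,-6],
    [-23,-7,0.8,-8],
    [-28.7,-8.7,1,-10],
    [-34.4,-10.4,1,-11],
    [-40.2,-12.2,1,-11],
    [-45.9,-13.9,1,-11],
  ],
)

```text
time: 7.65
tool_pos: [0.4554, -0.2873, 0.2074]
ee_rot: [3.141, 0.002, 1.877]
wrist_force: [1.6, 0.4, -0.4]
width: 0.0941
finger_force: 0.0
```

Emit:
servo_tool(
  targets=[
    [0,0,0,0],
    [0,0,0,0],
  ],
)

```text
time: 7.9
tool_pos: [0.4561, -0.2849, 0.2071]
ee_rot: [-3.142, -0.0, 1.877]
wrist_force: [-0.3, 1.0, 0.1]
width: 0.0938
finger_force: 0.0
```

```bash
python3 - <<'E'
from h import *
o=get_obs();print(o['tool_pos'],np.degrees(o['ee_rot']),o['width'],rel((.4572,-.2855,.06)))
im=snapshot("scene")
cv2.imwrite("pics/s3.png",cv2.resize(im[150:350,130:330],None,fx=3,fy=3,interpolation=cv2.INTER_CUBIC))
E
```

```text
[ 0.45612923 -0.28489178  0.20707164] [-1.79999244e+02 -8.11071648e-03  1.07561410e+02] 0.09379796269279095 [-0.09  0.08 14.71]
```

View pics/s3.png

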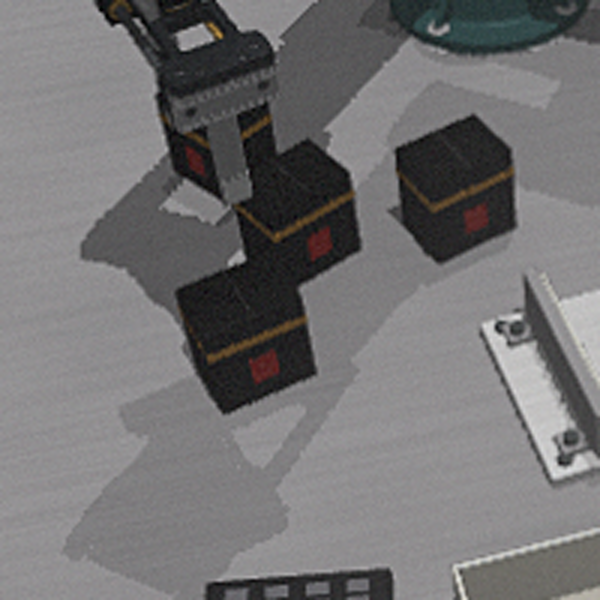

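The target carton is at crop (245,330) in the scene view, with the gripper hovering above it and the neighbours clear. Now I descend and grip.

Emit:
servo_tool(
  targets=[
    [-0.1,0.1,5,0],
    [-0.1,0.1,10,0],
    [-0.1,0.1,13,0],
    [-0.1,0.1,14.8,0],
    [-0.1,0.1,14.8,0],
  ],
)

```text
time: 8.57
tool_pos: [0.4575, -0.2841, 0.0584]
ee_rot: [-3.14, -0.002, 1.88]
wrist_force: [-0.4, 0.7, 0.6]
width: 0.0938
finger_force: 0.0
```

Emit:
servo_tool(
  targets=[
    [0,0,0,0],
    [0,0,0,0],
    [0,0,0,0],
    [0,0,0,0],
    [0,0,0,0],
    [0,0,0,0],
    [0,0,0,0],
  ],
  claw=255,
)

```text
time: 9.45
tool_pos: [0.4585, -0.2857, 0.06]
ee_rot: [3.14, 0.001, 1.878]
wrist_force: [2.7, 0.0, 4.5]
width: 0.0597
finger_force: 30.0
```

Emit:
servo_tool(
  targets=[
    [0,0,-1,0],
    [0,0,-4,0],
    [0,0,-8,0],
    [0,0,-11,0],
    [0,0,-12,0],
    [0,0,-12,0],
  ],
)

```text
time: 10.2
tool_pos: [0.4572, -0.2854, 0.1786]
ee_rot: [-3.141, -0.001, 1.878]
wrist_force: [-0.9, -0.7, -2.7]
width: 0.06
finger_force: 30.0
```

```bash
python3 -c "
from h import *
o=get_obs();print(o['tool_pos'],np.degrees(o['ee_rot']),o['wrist_force'],o['width'],rel((.5343,.0035,.18)))"
```

```text
[ 0.45724379 -0.28535244  0.17858306] [-1.79944865e+02 -3.80753047e-02  1.07606548e+02] [-0.93546289 -0.66951233 -2.71266666] 0.059970334340255345 [25.2  16.08 -0.14]
```

Emit:
servo_tool(
  targets=[
    [3.6,2.3,0,2],
    [7.2,4.6,0,4],
    [10.8,6.9,0,6],
    [14.4,9.2,0,8],
    [18,11.5,0,10],
    [21.6,13.8,0,11],
    [24,15.3,0,11.1],
    [25.2,16.1,0,11.1],
  ],
)

```text
time: 11.2
tool_pos: [0.5338, 0.0048, 0.1767]
ee_rot: [-3.137, -0.001, 1.686]
wrist_force: [0.6, -0.2, -2.0]
width: 0.0601
finger_force: 30.0
```

Emit:
servo_tool(
  targets=[
    [0,0,0,0],
    [0,0,0,0],
    [0,0,0,0],
  ],
)

```text
time: 11.58
tool_pos: [0.5347, 0.0024, 0.1791]
ee_rot: [-3.141, 0.0, 1.683]
wrist_force: [-0.8, -0.6, -1.5]
width: 0.0599
finger_force: 30.0
```

```bash
python3 - <<'E'
from h import *
o=get_obs();print(o['tool_pos'],np.degrees(o['ee_rot']),o['width'],rel((.5343,.0035,.18)))
im=snapshot("scene")
cv2.imwrite("pics/s4.png",cv2.resize(im[170:320,270:470],None,fx=4,fy=4,interpolation=cv2.INTER_CUBIC))
E
```

```text
[0.53470187 0.00237068 0.17908648] [-1.79987082e+02  2.53697659e-02  9.64239846e+01] 0.059897087469305346 [ 0.12 -0.03 -0.09]
```

View pics/s4.png

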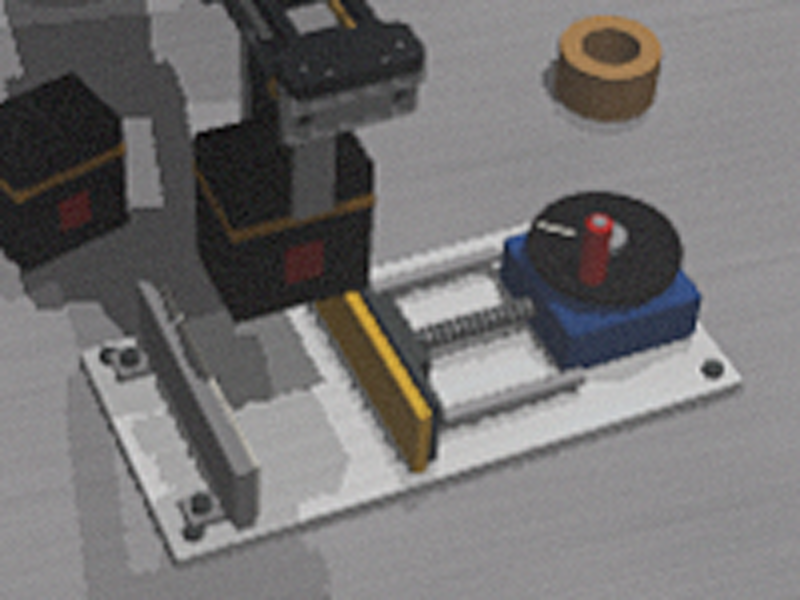

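The carton hangs above the channel. Its lower front corners are at crop (240,318) and (371,290), and the guide's top edge runs from (352,293) to (428,412).

```bash
python3 - <<'E'
from h import *
y=np.array([-.11412,.99347]);x=np.array([y[1],-y[0]]);J=np.array([.5252,.0829])-.01*y
for n,p,z in(("c-y",(240,318),.119),("c+y",(371,290),.119),("g top channel edge +x",(418,418),.063),("g -x",(345,293),.063),("fence +y edge +x",(256,465),.062),("fence +y -x",(151,283),.062)):
    q=onz("scene",(p[0]+.5)/4-.5+270,(p[1]+.5)/4-.5+170,z)[:2];print(n,q.round(4),(q-J)@x,(q-J)@y)
print("tcp",(get_obs()['tool_pos'][:2]-J)@y)
E
```

```text
c-y [ 0.564  -0.0302] 0.02562235677860912 -0.10683603255624237
c+y [0.562  0.0445] 0.03213178465444457 -0.032333151955854386
g top channel edge +x [0.6111 0.0585] 0.08255185675545358 -0.02402098443116866
g -x [0.5078 0.0478] -0.02133193994131918 -0.02289431008959347
fence +y edge +x [ 0.6198 -0.0363] 0.08039975204266527 -0.11922712428858781
fence +y -x [ 0.4692 -0.0598] -0.07187658680327269 -0.12541680928019636
tcp -0.07098223136771449
```

Emit:
servo_tool(
  targets=[
    [0,0,3,0],
    [0,0,6,0],
    [0,0,8.5,0],
    [0,0,10,0],
    [0,0,10.4,0],
    [0,0,10.7,0],
    [0,0,10.7,0],
  ],
)

```text
time: 12.5
tool_pos: [0.5355, 0.0034, 0.0731]
ee_rot: [3.14, 0.0, 1.684]
wrist_force: [0.0, -0.5, -1.2]
width: 0.06
finger_force: 30.0
```

Emit:
servo_tool(
  targets=[
    [0,0,0.1,0],
    [0,0,0.1,0],
  ],
)

```text
time: 12.75
tool_pos: [0.5355, 0.0035, 0.072]
ee_rot: [3.14, 0.0, 1.685]
wrist_force: [-0.4, -0.6, -0.9]
width: 0.0594
finger_force: 30.0
```

Emit:
servo_tool(
  targets=[
    [0,0,0.1,0],
    [0,0,0.2,0],
    [0,0,0.2,0],
  ],
)

```text
time: 13.12
tool_pos: [0.5356, 0.0035, 0.072]
ee_rot: [3.139, 0.001, 1.685]
wrist_force: [-2.2, 0.9, 9.5]
width: 0.0596
finger_force: 30.0
```

Emit:
servo_tool(
  targets=[
    [0,0,-0.1,0],
    [0,0,-0.1,0],
    [0,0,-0.1,0],
    [0,0,-0.1,0],
  ],
  claw=0,
)

```text
time: 13.62
tool_pos: [0.5347, 0.0034, 0.0698]
ee_rot: [-3.141, -0.0, 1.685]
wrist_force: [0.5, -0.1, -1.1]
width: 0.0934
finger_force: 0.0
```

Emit:
servo_tool(
  targets=[
    [0,0,0,0],
    [0,0,-2,0],
    [0,0,-6,0],
    [0,0,-10,0],
    [0,0,-14,0],
    [0,0,-14,0],
  ],
)

```text
time: 14.38
tool_pos: [0.537, 0.0033, 0.2145]
ee_rot: [3.133, 0.002, 1.685]
wrist_force: [-0.3, 0.7, -0.6]
width: 0.094
finger_force: 0.0
```

```bash
python3 - <<'E'
from h import *
o=get_obs();print(o['tool_pos'],np.degrees(o['ee_rot']),o['width'])
y=np.array([-.11412,.99347]);x=np.array([y[1],-y[0]])
im=snapshot("scene");hsv=cv2.cvtColor(im,cv2.COLOR_BGR2HSV)
cv2.imwrite("pics/s5.png",cv2.resize(im[170:320,270:470],None,fx=4,fy=4,interpolation=cv2.INTER_CUBIC))
r=(cv2.inRange(hsv,(0,120,60),(8,255,255))|cv2.inRange(hsv,(172,120,60),(180,255,255)))[205:260,400:450]
m=np.argwhere(r)[:,::-1]+[400,205];g=onz("scene",*m.mean(0),.093);print("grip",m.mean(0),g)
d=g[:2]-[.512,.207];print("phi",np.degrees(np.arctan2(d@y,d@x)),np.hypot(*d),rel((g[0],g[1],.2)))
E
```

```text
[0.53696165 0.00331311 0.21448624] [1.79523113e+02 1.06828908e-01 9.65194152e+01] 0.09403935409170874
grip [418.84507042 231.92957746] [0.53968302 0.18867163 0.093     ]
phi -40.06059915812297 0.033200582882591236 [18.36  2.5   1.17]
```

View pics/s5.png

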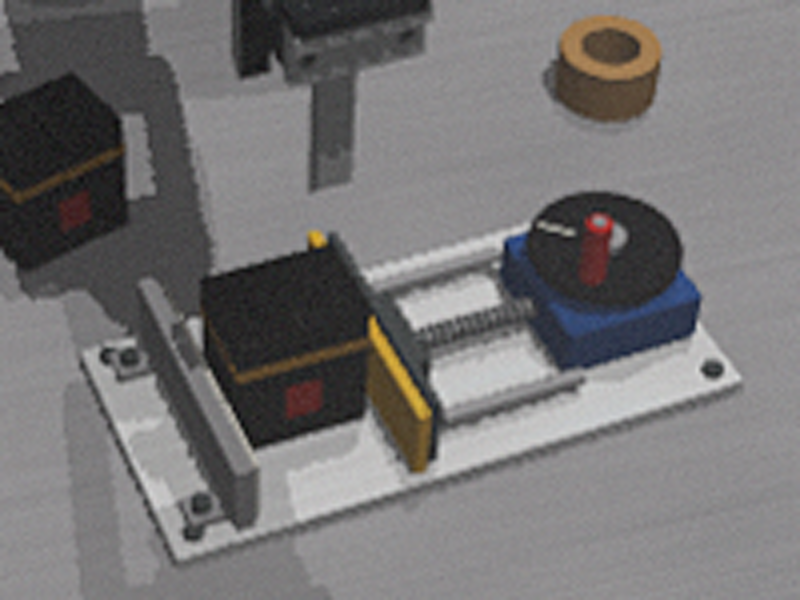

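The carton stands upright in the channel, at crop (285,350), and has been released. Now back to the crank.

Emit:
servo_tool(
  targets=[
    [4.6,0.6,0,0],
    [9.2,1.2,0,0],
    [13.8,1.9,0,0],
    [17,2.4,0,0],
    [18.3,2.5,0,0],
    [18.3,2.5,4,0],
    [18.3,2.5,9,0],
    [18.3,2.5,11.8,0],
  ],
  claw=0,
)

```text
time: 15.42
tool_pos: [0.5366, 0.1866, 0.0876]
ee_rot: [-3.135, 0.002, 1.684]
wrist_force: [-0.1, -0.6, 0.1]
width: 0.094
finger_force: 0.0
```

Emit:
servo_tool(
  targets=[
    [0,0,0,0],
    [0,0,0,0],
    [0,0,0,0],
    [0,0,0,0],
    [0,0,0,0],
    [0,0,0,0],
    [0,0,0,0],
    [0,0,0,0],
  ],
  claw=255,
)

```text
time: 16.42
tool_pos: [0.5389, 0.1881, 0.0921]
ee_rot: [-3.142, 0.0, 1.685]
wrist_force: [1.4, -0.1, 1.2]
width: 0.0175
finger_force: 1.0
```

Emit:
servo_tool(
  targets=[
    [0,0,0,0],
    [0,0,0,0],
    [0,0,0,0],
    [0,0,0,0],
  ],
)

```text
time: 16.92
tool_pos: [0.5391, 0.188, 0.0922]
ee_rot: [3.141, 0.0, 1.684]
wrist_force: [0.0, -1.0, 0.5]
width: 0.0148
finger_force: 30.0
```

Emit:
servo_tool(
  targets=[
    [-0.6,-0.66,0,0],
    [-1.01,-1.44,0,0],
    [-1.2,-2.31,0,0],
    [-1.16,-3.2,0,0],
    [-0.9,-4.04,0,0],
    [-0.42,-4.79,0,0],
    [0.24,-5.39,0,0],
    [1.02,-5.8,0,0],
  ],
)

```text
time: 17.92
tool_pos: [0.4826, 0.1918, 0.092]
ee_rot: [3.134, 0.0, 1.684]
wrist_force: [9.7, 1.6, -7.2]
width: 0.0152
finger_force: 30.0
```

```bash
cat >> h.py <<'E'
Y=np.array([-.11412,.99347]);X=np.array([Y[1],-Y[0]]);AX=np.array([.512,.207])
def crank(n=8):
    P=[];F=[]
    for _ in range(n):
        im=snapshot("top");o=get_obs();P.append(o['tool_pos']);F.append(o['wrist_force'])
    p=np.mean(P,0);f=np.mean(F,0);d=p[:2]-AX;u=d/np.hypot(*d);t=np.array([u[1],-u[0]])
    print("phi",np.degrees(np.arctan2(d@Y,d@X)).round(2),"r",np.hypot(*d).round(4),"resist",(-f[:2]@t).round(2),"rad",(f[:2]@u).round(2),"sd",np.std(F,0)[:2].round(2),"t",o['time'])
    hsv=cv2.cvtColor(im,cv2.COLOR_BGR2HSV);y=cv2.inRange(hsv,(20,120,80),(35,255,255));y[:,:250]=0;y[:,330:]=0;y[:185]=0;y[275:]=0
    m=np.argwhere(y);c=m.mean(0)[::-1];q=onz("top",*c,.06);J=np.array([.5252,.0829])-.01*Y
    print("yellow px",c.round(2),"jig y",((q[:2]-J)@Y).round(4),len(m))
    return im
E
python3 -c "
from h import *
im=cv2.imread('pics/top0.png')
crank()"
```

```text
phi -160.87 r 0.0332 resist -0.5 rad -8.07 sd [0.31 0.7 ] t 18.325
yellow px [286.08 231.43] jig y -0.0262 425
```

```bash
python3 - <<'E'
from h import *
from scipy.optimize import least_squares
o=get_obs();p=o['tool_pos'];print(p,o['wrist_force'])
Q=np.array([[.5458,.2097],[.4787,.2130],[.5394,.1854],[.5391,.188],p[:2]])
r=least_squares(lambda c:np.hypot(*(Q-c).T)-.034,[.511,.207]);print(r.x,r.fun)
for n in("top0","t2"):
    hsv=cv2.cvtColor(cv2.imread(f"pics/{n}.png"),cv2.COLOR_BGR2HSV);y=cv2.inRange(hsv,(20,120,80),(35,255,255));y[:,:250]=0;y[:,330:]=0;y[:185]=0;y[275:]=0
    c=np.argwhere(y).mean(0)[::-1];q=onz("top",*c,.06);print(n,c,((q[:2]-np.array([.5252,.0829])+.01*Y)@Y))
E
```

```text
[0.48208444 0.19255292 0.09200061] [ 6.89667153  3.56912658 -5.83975761]
[0.5122564  0.20746957] [-3.82327538e-04  9.08140428e-06  9.83439487e-04 -8.39132968e-04
 -3.42105990e-04]
top0 [295.68139535 229.80697674] -0.045383701567975096
t2 [282.84388186 230.71308017] -0.019949973967031704
```

Emit:
servo_tool(
  targets=[
    [0.28,0.01,0,0],
    [0.57,-0.05,0,0],
    [0.87,-0.09,0,0],
    [1.16,-0.1,0,0],
  ],
)

```text
time: 18.82
tool_pos: [0.4791, 0.2012, 0.092]
ee_rot: [3.138, 0.004, 1.684]
wrist_force: [5.1, -3.0, -2.1]
width: 0.015
finger_force: 30.0
```

```bash
sed -i 's/AX=np.array(.*$/AX=np.array([.5123,.2075])/' h.py; python3 -c "
from h import *
crank(5)"
```

```text
phi -176.42 r 0.0338 resist 2.59 rad -4.15 sd [0.61 0.38] t 19.075
yellow px [286.71 231.65] jig y -0.0274 408
```

Emit:
servo_tool(
  targets=[
    [0.15,0.02,0,0],
    [0.29,0.03,0,0],
  ],
)

```text
time: 19.32
tool_pos: [0.4786, 0.204, 0.092]
ee_rot: [3.139, 0.004, 1.684]
wrist_force: [4.3, -4.0, -2.5]
width: 0.0148
finger_force: 30.0
```

```bash
python3 -c "
from h import *
crank(5)"
```

```text
phi 178.6 r 0.0339 resist 2.95 rad -4.4 sd [0.48 0.3 ] t 19.575
yellow px [286.97 231.85] jig y -0.0279 409
```

```bash
python3 - <<'E'
from h import *
im=snapshot("top");cv2.imwrite("pics/t6.png",im)
a=cv2.convertScaleAbs(im[190:270,270:350],alpha=1.3,beta=20)
cv2.imwrite("pics/c6.png",cv2.resize(a,None,fx=7.5,fy=7.5,interpolation=cv2.INTER_CUBIC))
E
```

```text
(no output)
```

View pics/c6.png

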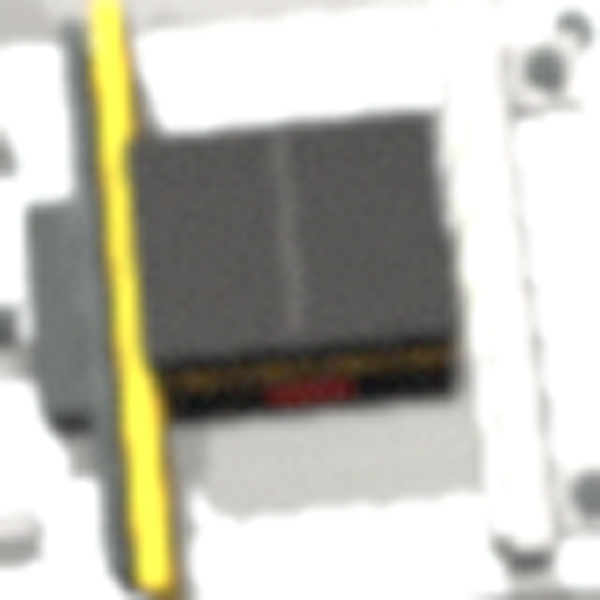

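```bash
python3 - <<'E'
from h import *
J=np.array([.5252,.0829])-.01*Y
for n,p,z in(("carton +y",(145,245),.09),("carton -y",(446,230),.09),("carton -y b",(452,395),.03),("strip",(462,240),.062),("strip top",(447,90),.062),("strip bot",(493,520),.062),("guide",(123,20),.063),("guide b",(172,575),.063)):
    q=onz("top",(p[0]+.5)/7.5-.5+270,(p[1]+.5)/7.5-.5+190,z)[:2];print(n,((q-J)@X).round(4),((q-J)@Y).round(4))
E
```

```text
carton +y 0.0041 -0.0355
carton -y 0.0003 -0.1121
carton -y b -0.0307 -0.1105
strip 0.0041 -0.1166
strip top 0.0452 -0.1167
strip bot -0.0706 -0.1172
guide 0.0731 -0.0326
guide b -0.077 -0.0334
```

The carton sits about 3 mm off the strip, and total clearance to the guide is about 4 mm, or roughly 50° of crank. I'll keep closing in small steps.

Emit:
servo_tool(
  targets=[
    [0.29,0.04,0,0],
    [0.58,0.1,0,0],
    [0.87,0.19,0,0],
    [0.87,0.19,0,0],
  ],
)

```text
time: 20.12
tool_pos: [0.4787, 0.2148, 0.092]
ee_rot: [-3.142, 0.001, 1.685]
wrist_force: [2.3, -4.6, -2.0]
width: 0.0149
finger_force: 30.0
```

```bash
python3 -c "
from h import *
crank(5)"
```

```text
phi 161.25 r 0.0344 resist 2.82 rad -3.7 sd [0.57 0.34] t 20.375
yellow px [287.71 231.39] jig y -0.0294 405
```

Emit:
servo_tool(
  targets=[
    [0.22,0.09,0,0],
    [0.44,0.2,0,0],
    [0.64,0.31,0,0],
    [0.64,0.31,0,0],
  ],
)

```text
time: 20.88
tool_pos: [0.4807, 0.2219, 0.092]
ee_rot: [-3.141, -0.0, 1.685]
wrist_force: [1.6, -3.2, -1.5]
width: 0.0152
finger_force: 30.0
```

```bash
python3 -c "
from h import *
crank(5)"
```

```text
phi 149.08 r 0.0346 resist 2.13 rad -2.01 sd [0.4 0.4] t 21.125
yellow px [288.29 231.39] jig y -0.0306 406
```

Emit:
servo_tool(
  targets=[
    [0.15,0.1,0,0],
  ],
)

```text
time: 21.25
tool_pos: [0.4814, 0.223, 0.0921]
ee_rot: [-3.14, 0.0, 1.684]
wrist_force: [-0.5, -3.9, -0.6]
width: 0.015
finger_force: 30.0
```

Emit:
servo_tool(
  targets=[
    [0.14,0.11,0,0],
  ],
)

```text
time: 21.38
tool_pos: [0.4822, 0.2248, 0.0921]
ee_rot: [-3.14, -0.0, 1.685]
wrist_force: [-1.3, -3.8, -0.9]
width: 0.0149
finger_force: 30.0
```

Emit:
servo_tool(
  targets=[
    [0.14,0.11,0,0],
  ],
)

```text
time: 21.5
tool_pos: [0.4832, 0.2265, 0.0921]
ee_rot: [-3.14, -0.0, 1.685]
wrist_force: [-2.0, -3.4, -1.0]
width: 0.0155
finger_force: 30.0
```

```bash
python3 -c "
from h import *
crank(5)"
```

```text
phi 139.94 r 0.0347 resist 3.3 rad 0.01 sd [0.57 0.59] t 21.75
yellow px [288.67 231.34] jig y -0.0313 407
```

Emit:
servo_tool(
  targets=[
    [0.13,0.12,0,0],
  ],
)

```text
time: 21.88
tool_pos: [0.4842, 0.2278, 0.0921]
ee_rot: [-3.14, -0.0, 1.685]
wrist_force: [-3.0, -1.4, 0.1]
width: 0.0148
finger_force: 30.0
```

```bash
python3 -c "
from h import *
crank(5)"
```

```text
phi 137.07 r 0.0346 resist 3.77 rad 1.64 sd [0.5  0.44] t 22.125
yellow px [288.77 231.14] jig y -0.0316 406
```

Emit:
servo_tool(
  targets=[
    [0.12,0.13,0,0],
  ],
)

```text
time: 22.25
tool_pos: [0.4854, 0.2293, 0.0921]
ee_rot: [-3.14, -0.001, 1.685]
wrist_force: [-4.3, -1.3, 1.4]
width: 0.0149
finger_force: 30.0
```

```bash
python3 -c "
from h import *
crank(5)"
```

```text
phi 134.11 r 0.0345 resist 3.38 rad 3.61 sd [0.31 0.5 ] t 22.5
yellow px [288.87 231.27] jig y -0.0317 409
```

Emit:
servo_tool(
  targets=[
    [0.22,0.03,0,0],
  ],
)

```text
time: 22.62
tool_pos: [0.4862, 0.2306, 0.0921]
ee_rot: [3.141, 0.001, 1.684]
wrist_force: [-2.0, -3.9, -0.0]
width: 0.0152
finger_force: 30.0
```

```bash
python3 -c "
from h import *
crank(5)"
```

```text
phi 131.61 r 0.0349 resist 4.58 rad 0.1 sd [0.47 0.69] t 22.875
yellow px [288.86 231.06] jig y -0.0318 405
```

Emit:
servo_tool(
  targets=[
    [0.11,0.14,0,0],
  ],
)

```text
time: 23.0
tool_pos: [0.4872, 0.2319, 0.092]
ee_rot: [-3.141, 0.001, 1.684]
wrist_force: [-3.9, -3.8, 0.5]
width: 0.0148
finger_force: 30.0
```

```bash
python3 -c "
from h import *
crank(5)"
```

```text
phi 129.0 r 0.035 resist 5.2 rad -0.21 sd [0.36 0.73] t 23.25
yellow px [288.87 231.43] jig y -0.0317 407
```

Resistance rose from about 3.3 to 5.2 N and the guide stopped advancing at φ≈134°. That puts the squeeze at about 13 N or less, inside the window. Now I let go.

Emit:
servo_tool(
  targets=[
    [0,0,0,0],
    [0,0,0,0],
    [0,0,0,0],
    [0,0,0,0],
    [0,0,0,0],
    [0,0,0,0],
  ],
  claw=100,
)

```text
time: 24.0
tool_pos: [0.4873, 0.2325, 0.0921]
ee_rot: [3.141, -0.0, 1.685]
wrist_force: [0.1, 0.5, 0.3]
width: 0.0571
finger_force: 0.0
```

Emit:
servo_tool(
  targets=[
    [0,0,-2,0],
    [0,0,-5,0],
    [0,0,-9,0],
    [0,0,-13,0],
    [0,0,-13,0],
  ],
)

```text
time: 24.62
tool_pos: [0.4891, 0.2332, 0.2265]
ee_rot: [3.133, -0.002, 1.685]
wrist_force: [0.4, 0.6, 0.2]
width: 0.057
finger_force: 0.0
```

Emit:
servo_tool(
  targets=[
    [5,0,0,0],
    [10,0,0,0],
    [14,0,0,0],
    [14,0,0,0],
  ],
)

```text
time: 25.12
tool_pos: [0.4699, 0.3735, 0.2193]
ee_rot: [-3.138, 0.001, 1.688]
wrist_force: [-0.5, -0.1, -0.7]
width: 0.0574
finger_force: 0.0
```

```bash
python3 - <<'E'
from h import *
im=snapshot("scene");hsv=cv2.cvtColor(im,cv2.COLOR_BGR2HSV)
cv2.imwrite("pics/s7.png",cv2.resize(im[170:320,270:470],None,fx=4,fy=4,interpolation=cv2.INTER_CUBIC))
r=(cv2.inRange(hsv,(0,120,60),(8,255,255))|cv2.inRange(hsv,(172,120,60),(180,255,255)))[205:260,400:450]
m=np.argwhere(r)[:,::-1]+[400,205];g=onz("scene",*m.mean(0),.093);d=g[:2]-AX;print("grip",g,np.degrees(np.arctan2(d@Y,d@X)),np.hypot(*d))
t=snapshot("top");cv2.imwrite("pics/t7.png",t)
h2=cv2.cvtColor(t,cv2.COLOR_BGR2HSV);y=cv2.inRange(h2,(20,120,80),(35,255,255));y[:,:250]=0;y[:,330:]=0;y[:185]=0;y[275:]=0
print(np.argwhere(y).mean(0)[::-1],get_obs()['tool_pos'])
E
```

```text
grip [0.48719451 0.23049793 0.093     ] 130.95584377353254 0.03404688480826866
[288.86138614 231.06435644] [0.47087669 0.37112291 0.2203431 ]
```

View pics/s7.png

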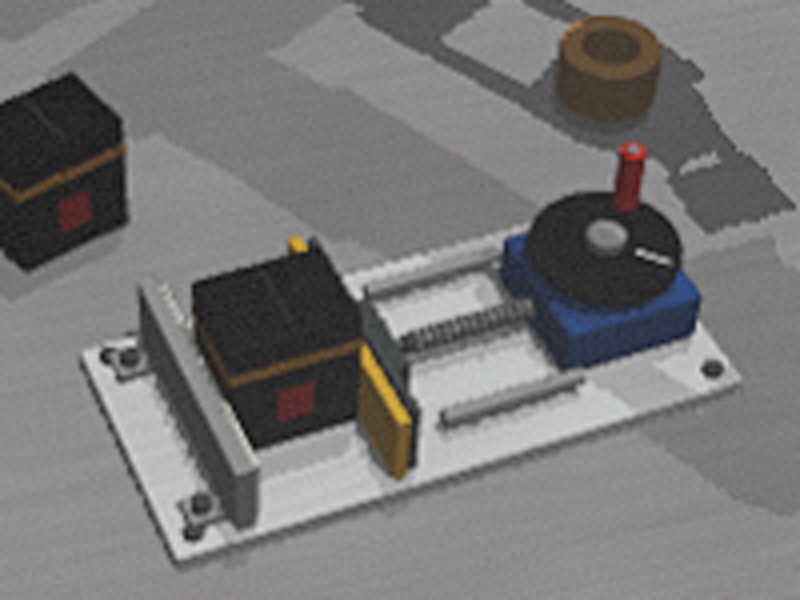

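```bash
python3 - <<'E'
from h import *
for n in("t6","t7"):
    g=cv2.cvtColor(cv2.imread(f"pics/{n}.png"),cv2.COLOR_BGR2GRAY)[216:230].astype(float).mean(0)
    print(n,g[284:296].astype(int),g[324:342].astype(int))
E
```

```text
t6 [109 147 154 121  78  56  52  53  53  52  52  52] [ 52  51  51  53  60  80 113 152 180 187 187 191 192 189 181 170 175 195]
t7 [ 67  70 100 132 137 108  70  48  46  46  45  45] [ 44  44  44  44  43  44  45  59  85 115 141 159 167 166 159 150 154 173]
```

```bash
python3 -c "
from bench import *
print(close_job())"
```

```text
the job is handed in; nothing more can be done
None
```

I handed the job in at about 25 s on the robot clock. The black carton stands upright against the fence strip, nipped by the guide at an estimated 13 N. That figure comes from crank resistance and guide travel, because the judge gave no verdict. I left the handwheel on the closing side and did not touch the bystanders.

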